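# Nest the ink cups on the wrapper and hold its dial in the third notch

### The job

Nest the two loose white cups into the one standing on the wrapper's turntable, so that all three make one straight, fully seated stack there. Then press the control box's spring-return dial lever down past its first two notches into the third and last one, and finish while still holding it there: do not let go. Leave the other things on the bench alone.

Things in the scene. Friction and masses are not known exactly. Their poses are not given: they have to be found in the camera images.
- cup_base: White plastic cup upright on the turntable, 78 mm tall: tapered body, outer diameter 36 mm at the foot, 52 mm at height 50; above it a straight collar (grip here), 62 mm outer, 57 mm inner. Wall 2.5 mm. Fully seated in another cup, its collar's underside rests on the rim below and it stands 28 mm above that cup. Origin: centre of its underside, z up; round.
- cup_a: Loose white cup, identical to the one on the turntable, standing upright on the bench; about 60 g. Origin: centre of its underside.
- cup_b: The other loose white cup, identical, standing upright on the bench. The two may be nested in either order. Origin: centre of its underside.
- wrapper: Bench stretch-wrapper, fixed: white base 170 x 170 x 28 mm with a black turntable disc 160 mm across, which does not turn here. Origin: under the disc's centre at bench height; the disc's top is 40 mm above. A film roll on a 216 mm tall mast (48 mm across) stands at x = +150, y = -90 mm in its frame.
- control: White control box, fixed: 100 x 110 x 200 mm high (x, y, z) on a 150 x 150 x 12 mm foot. Origin: centre of its underside, z up. The black dial is on its front (-x) face; the dial's lever reaches out to the box's +y side.
- dial: Black dial 84 mm across with a steel lever that ends in a black press pad, 140 mm from the axis. Origin: on the turning axis, at (-50, 20, 150) mm in the control box's frame; it turns about the box's x axis. At rest the lever slopes up at 0.45 rad towards the box's +y; pressed, it turns down through level to 0.55 rad below.
- dial_pad (a point): Centre of the top face of the lever's press pad (pad 40 mm along the box's x, 44 mm along the lever, 10 mm thick); moves with the lever. In the box's frame, for dial value t: x = -70, y = 20 + 140 cos(0.45-t) - 9 sin(0.45-t), z = 150 + 140 sin(0.45-t) + 9 cos(0.45-t) mm.
- dial_turn (a joint): Dial angle, rad: 0 at rest (lever up), grows as the lever is pressed down; end stop 1.0. Notches at 0.3, 0.6, 0.9 (three pips beside the dial), each behind a hump 0.15 before it. A spring drives it back to 0 when let go. The pad needs about 6 N before the first hump, 8 N before the third, less (1 to 6 N) just past each, and 7 to 10 N to hold at the third.
- pen_pot: Bystander: dark straight-sided steel pot with pens, 72 mm across, 95 mm tall, pens to 135 mm. Origin: centre of its underside.
- tape_roll: Bystander: narrow roll lying flat, 80 mm across, 25 mm high. Origin: centre of its underside.
- label_roll: Bystander: paper label roll lying flat, 84 mm across, 40 mm high. Origin: centre of its underside.
- core_tube: Bystander: cardboard tube standing upright, 60 mm across, 140 mm tall. Origin: centre of its underside.
- carton: Bystander: small closed carton 110 x 80 x 60 mm. Origin: centre of its underside.
- stapler: Bystander: stapler 34 x 135 x 42 mm (x, y, z). Origin: centre of its underside.
Mind the look-alikes: they are no part of the job. Leave any green or red look-alike of the cup_a alone. What is shaped like the cup_base but orange or turquoise is not meant.

How it is judged:
By the outcome, as a careful person would: the job done as asked, in the order asked, and still so for the second after the job is handed in, while the arm keeps its last pose, push and grip.
It also fails if it takes over 64 s, if anything falls off the work surface, if the arm or the gripper's body presses on something with over 40 N, if the wrist force passes 120 N, or if a joint passes its speed limit or range.

### The arm

A 7-joint arm with a two-finger parallel gripper is mounted at the origin on the work surface. World frame = base frame: x ahead of the robot, y to its left, z up, the work surface at z = 0. Lengths are in m, angles in rad, forces in N, time in s.
With the tool pointing down it reaches from about 0.4 to 0.85 m from the base axis. Payload 10.4 kg.
Tool frame: the origin (TCP) lies at the very end of the fingers, on their centre line; the grasp point (between the pads) lies 19 mm behind it; z points along the fingers, y is the direction in which the jaws open and shut (so a half turn about z gives the same grasp; the last joint's range is limited). The gripper opens to 87 mm and grips with 3 to 60 N. Pads are 19 mm wide; open, the fingers measure 117 mm over their backs; the gripper's body (75 mm by 190 mm) begins 51 mm behind the grasp point.
Start: joints at [-1.131, 0.332, -0.065, 1.46, 0.022, 1.35, -0.088], TCP at [0.279, 0.559, 0.223] pointing down, gripper open.
Joint ranges: [-2.6, 2.6], [-0.5, 2.12], [-1.47, 1.34], [0.16, 2.42], [-1.27, 4.41], [0.06, 2.06], [-2.6, 2.6]. Speed limits (rad/s): [2.22, 2.22, 2.79, 2.79, 3.14, 3.14, 3.14].

### API

Orientations are given as a unit quaternion [x, y, z, w].
In Python, from bench import r, eyes, job gives the robot as it stands. The module is installed in compiled form; this text tells all that it offers.
- The arm moves only by the tool play_rows, never from a script. Its argument "motion" is a list of rows, each a list of 7 numbers: the shift along the tool's x, y, z as a fraction of full scale, then the turn, a rotation vector about the tool's x, y, z as a fraction of full scale, then the opening in per cent of the stroke, from 0 (shut) to 100 (fully open). A call has 1 to 5 rows; each row is the pose to reach, as a shift and turn from the pose commanded when the call began, along the tool's axes at that moment; what a row does not reach only later rows make up. Full scale, the value 1, is 0.2 m for a shift and 90 degrees for a turn. A row lasts 1/8 s, in which the tool goes at most 62.5 mm and 10.7 degrees, less where a joint would pass 70% of its speed; a pose out of reach is approached as far as the arm can. A call with a number of a shift or a turn outside -1 to 1 is refused whole. A call with a gripper value outside its range is refused whole. The fingers move at their own pace and stop on an object; "squeeze" is the grip in N (left out, the last holds). Time passes only in rows, so rows that repeat a pose let the fingers close. It gives the time, the measured TCP pose, the force and the opening at its end, in the units of the state.
- r.read_state(): the state, without advancing time (a new reading comes with each control period).
- eyes.camera(name): name is "side" or "top" or "wrist"; returns a dict with "image" (384x512x3 uint8, red, green, blue), "mtx" (3x3 intrinsics, pixels), "dist" ([k1, k2, p1, p2, k3] as OpenCV has them; the pictures are not rectified), "R" (3x3) and "t" (3): a world point X has camera coordinates R X + t. Camera axes: x right, y down, z forward; pixel columns grow to the right and rows downward; lengths in m; the calibration is good to about 2 mm. A picture is of the moment at which its call begins. There is no depth.
- job.close_job(): hands the job in, once; it reports no verdict.
Trained networks look in a picture, given as the dict that the camera call returned (one of the last four; its "shot" number tells which), for a name from the list of things; names that differ only in an ending like _2 or _b are one class to them, and where a whole thing is asked for, a point or a joint stands for the part that bears it (a point fixed in the world has none). Each returns a list of dicts, best first, with "p" (0 to 1); they miss things now and then, are a little off and sometimes report something else, mostly with a low value. They report only what shows in the picture. A call takes as long as a camera call. They do not tell look-alikes from the thing itself.
- eyes.regions_of(picture, label): "region" (384x512 bool, what is visible of it) and "xy" ([column, row] in pixels, amid what is visible of it).
- eyes.landmark_of(picture, label): "xy" ([column, row] in pixels: a listed point, or the origin of a listed thing).
The state is a dict: "time": time; "joint_positions": joint angles; "joint_vel": joint speeds; "joint_torque": joint torques, N m; "ee_pos": TCP position; "eef_rot": TCP orientation; "ft_force": force on the tool from outside, world axes, zero at the start; "torque": the same for the moment, N m; "width": finger opening in m.
Only numpy, scipy, OpenCV 4.12 (cv2) and the standard library are available. Lean on these libraries where they do the work, as an engineer would, in place of code of your own. Each camera call takes 0.05 s, during which the arm holds its last target. There are 200 camera calls.

## Working session

There is one attempt and no reset: what is moved stays moved. The work goes in short steps, Python scripts to look and compute and a tool call to move; the robot and the scene stay as the last step left them, time stands still between calls to the robot, and variables do not carry over. Pictures are saved under pics/ and viewed, about 8 in all and at most 12, crops included, and the job is handed in when it is done.

Besides the shell and the picture viewer there is one more tool, called after ">>>" as name([rows], argument=value, ...), one row to a line, values as JSON. play_rows: Moves the arm, as the interface text tells. Shift numbers are shares of 0.2 m and turn numbers shares of 90 degrees, none past 1 either way. Its arguments: {"type":"object","properties":{"motion":{"type":"array","items":{"type":"array","items":{"type":"number"}}},"squeeze":{"type":"number"}},"required":["motion"]}

```bash
mkdir -p pics
cat > h.py <<'E'
import numpy as np, cv2
from scipy.spatial.transform import Rotation as Rn
from bench import r, eyes, job
def px2w(c,xy,z):
    u=cv2.undistortPoints(np.array([[xy]],float),c["mtx"],np.array(c["dist"],float))[0,0]
    R=np.array(c["R"]);o=-R.T@np.array(c["t"]);d=R.T@np.array([u[0],u[1],1.])
    return o+d*(z-o[2])/d[2]
def w2px(c,X):
    p,_=cv2.projectPoints(np.array(X,float).reshape(-1,3),cv2.Rodrigues(np.array(c["R"]))[0],np.array(c["t"],float),c["mtx"],np.array(c["dist"],float))
    return p.reshape(-1,2)
def save(c,n,crop=None,s=1):
    im=c["image"][:,:,::-1]
    if crop: x0,y0,x1,y1=crop; im=im[y0:y1,x0:x1]
    cv2.imwrite("pics/"+n+".png",cv2.resize(im,None,fx=s,fy=s,interpolation=cv2.INTER_CUBIC))
def delta(X,q=None):
    s=r.read_state();R0=Rn.from_quat(s["eef_rot"])
    return (R0.inv().apply(np.array(X)-s["ee_pos"])/0.2).round(4)
E
python3 - <<'E'
from h import *
s=r.read_state();print(s["ee_pos"],s["eef_rot"],s["width"],Rn.from_quat(s["eef_rot"]).as_matrix().round(3))
im=[]
for n in ("top","side"):
    c=eyes.camera(n);im.append(c)
    print(n,"campos",(-np.array(c["R"]).T@c["t"]).round(3))
    for l in ("cup_a","wrapper","control","dial_pad","pen_pot","tape_roll","core_tube","carton","stapler","label_roll"):
        for d in eyes.landmark_of(c,l)[:6]:
            if d["p"]>.3: print(l,round(d["p"],2),np.round(d["xy"],1),px2w(c,d["xy"],{"cup_a":0,"dial_pad":.219}.get(l,0))[:2].round(3))
    save(c,n,s=1.5)
E
```

```text
[0.27883237 0.55892348 0.22179758] [ 2.29302649e-01  9.73354936e-01 -6.67484580e-04 -1.35719076e-04] 0.08751881486636474 [[-0.895  0.446 -0.001]
 [ 0.446  0.895 -0.001]
 [-0.    -0.001 -1.   ]]
top campos [ 0.406 -0.01   1.274]
cup_a 0.85 [174.4 263.9] [0.284 0.251]
cup_a 0.82 [200.7 193.2] [0.506 0.17 ]
cup_a 0.69 [189.4 223.9] [0.409 0.205]
cup_a 0.67 [371.9 171.3] [ 0.572 -0.375]
cup_a 0.56 [151.  178.7] [0.553 0.329]
wrapper 0.73 [243.3 149.6] [0.644 0.034]
control 0.95 [371.8 170.2] [ 0.576 -0.375]
dial_pad 0.74 [338.5 171.8] [ 0.543 -0.224]
tape_roll 0.65 [225.  226.6] [0.4   0.093]
core_tube 0.63 [173.9 119.5] [0.745 0.259]
carton 0.97 [357.7 249.3] [ 0.326 -0.323]
stapler 0.7 [126.6 259.1] [0.299 0.403]
label_roll 0.64 [131.7 133.1] [0.702 0.396]
side campos [ 0.036 -0.711  0.704]
cup_a 0.91 [221.2 198.1] [0.523 0.201]
cup_a 0.9 [189.1 208.7] [0.404 0.204]
cup_a 0.84 [213.5 180.9] [0.555 0.314]
cup_a 0.66 [151.2 214.1] [0.289 0.243]
cup_a 0.33 [357.4 304.2] [ 0.574 -0.375]
wrapper 0.89 [272.6 209.7] [0.631 0.05 ]
wrapper 0.68 [198.7 229. ] [0.383 0.092]
control 0.91 [357.7 306. ] [ 0.57  -0.379]
control 0.73 [187.1 209.7] [0.396 0.203]
dial_pad 0.71 [276.9 209. ] [ 0.456 -0.19 ]
dial_pad 0.7 [311.3 203.8] [ 0.536 -0.218]
dial_pad 0.56 [233.9 161. ] [0.492 0.058]
pen_pot 0.88 [234.2 248.9] [ 0.427 -0.043]
pen_pot 0.71 [263.6 338.3] [ 0.331 -0.325]
tape_roll 0.67 [199.9 228.2] [0.388 0.094]
core_tube 0.74 [263.7 176. ] [0.732 0.243]
carton 0.69 [259.1 339.7] [ 0.321 -0.323]
stapler 0.93 [137.2 191.9] [0.295 0.394]
label_roll 0.63 [233.5 161.3] [0.696 0.404]
```

View pics/top.png

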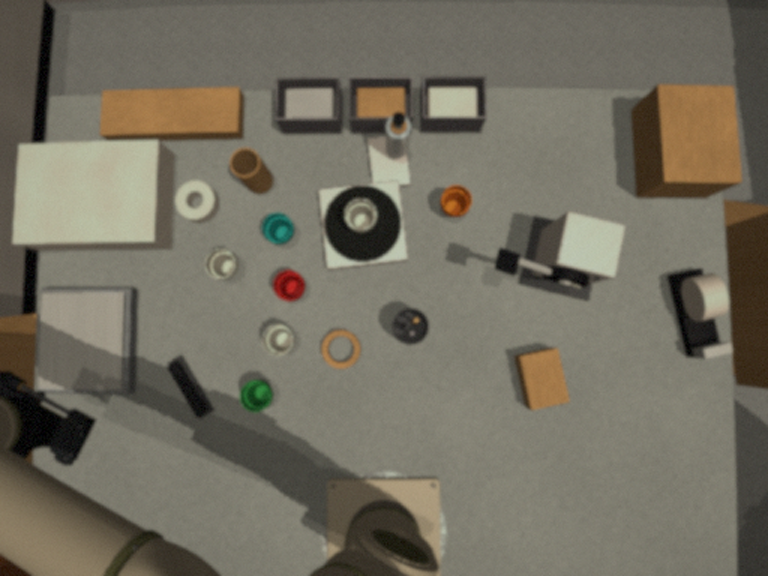

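View pics/side.png

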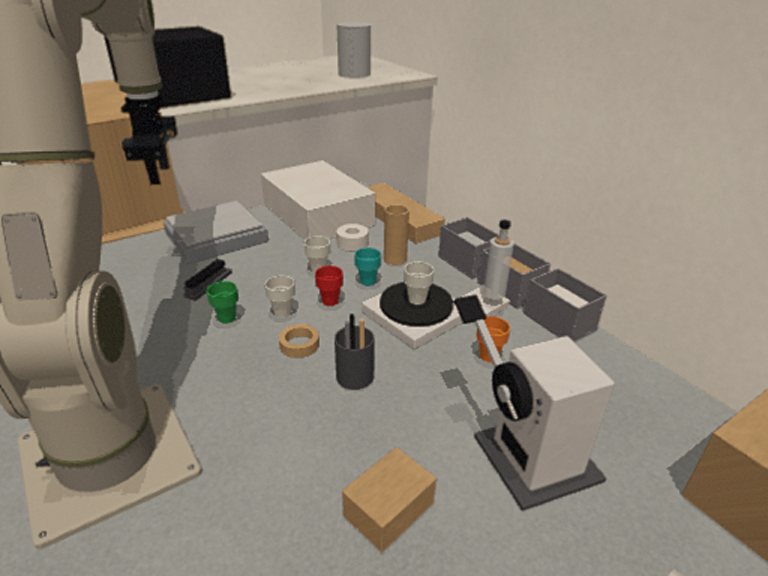

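Loose white cups are at top-view pixels (148,176) and (186,226), and the base cup is at (241,143). The green (171,263), red (193,190), turquoise (186,152) and orange (304,134) cups are look-alikes and stay put. I'll confirm this in an enlarged crop and fit the silhouettes.

```bash
cat >> h.py <<'E'
from scipy.optimize import minimize
def cuphull(x,y,z0):
    a=np.linspace(0,2*np.pi,32);P=[]
    for rr,h in ((.018,0),(.026,.05),(.031,.05),(.031,.078)):
        P.append(np.c_[x+rr*np.cos(a),y+rr*np.sin(a),0*a+z0+h])
    return np.concatenate(P)
def iou(p,views,z0):
    s=0
    for c,m in views:
        k=8
        h=cv2.convexHull((w2px(c,cuphull(p[0],p[1],z0))*16).astype(np.int32))
        M=np.zeros(m.shape,np.uint8);cv2.fillConvexPoly(M,h,255,cv2.LINE_AA,4)
        M=M/255.;s+=np.minimum(M,m).sum()/np.maximum(M,m).sum()
    return -s/len(views)
def fitcup(cams,p0,z0,lab="cup_a"):
    views=[]
    for c in cams:
        e=w2px(c,[p0[0],p0[1],z0+.045])[0]
        ds=[d for d in eyes.regions_of(c,lab) if np.hypot(*(np.array(d["xy"])-e))<14]
        if ds: views.append((c,ds[0]["region"].astype(float)))
    if not views: return None
    o=minimize(iou,p0,args=(views,z0),method="Nelder-Mead",options=dict(initial_simplex=[p0,[p0[0]+.01,p0[1]],[p0[0],p0[1]+.01]],xatol=2e-4))
    return o.x.round(4),round(-o.fun,3),len(views)
E
python3 - <<'E'
from h import *
cs=[eyes.camera("top"),eyes.camera("side")]
for n,p,z in (("A",(.405,.204),0),("B",(.554,.321),0),("base",(.636,.042),.04)):
    print(n,fitcup(cs,p,z),fitcup(cs[:1],p,z),fitcup(cs[1:],p,z))
save(cs[0],"crop",(125,110,325,290),3)
E
```

```text
A (array([0.4019, 0.2061]), np.float64(0.831), 2) (array([0.402 , 0.2059]), np.float64(0.879), 1) (array([0.404, 0.212]), np.float64(0.788), 1)
B (array([0.555, 0.327]), np.float64(0.768), 2) (array([0.5528, 0.3226]), np.float64(0.738), 1) (array([0.5555, 0.3304]), np.float64(0.806), 1)
base None None None
```

View pics/crop.png

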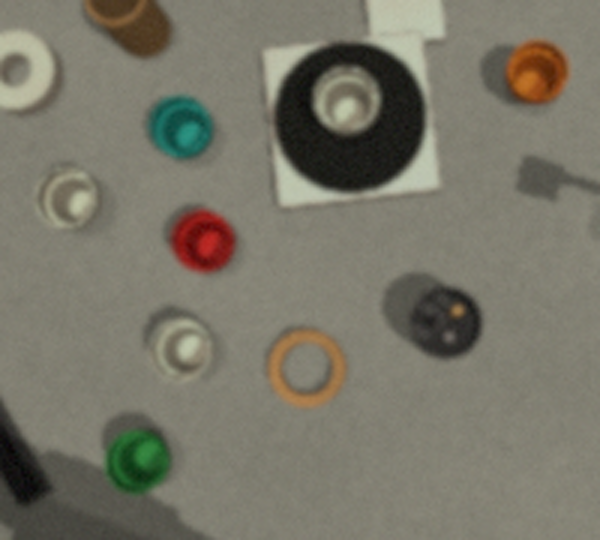

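The crop confirms it: white loose cups at top-view pixels (148,176) and (186,226), and the white base cup at (240,143), off the disc's centre. I'll approach A first.

Run:
```python
from h import *
c=eyes.camera("top")
for n,p,z in (("A",(186,225.7),.078),("B",(148,175.7),.078),("base",(240.3,143),.118)): print(n,px2w(c,p,z).round(4))
print(delta([.402,.206,.20]))
```

```text
A [0.4035 0.2017 0.078 ]
B [0.553  0.3177 0.078 ]
base [0.6416 0.039  0.118 ]
[-1.3388 -1.3061  0.1128]
```

>>> play_rows([
  [-0.2,-0.2,0,0,0,0,100],
  [-0.4,-0.4,0,0,0,0,100],
  [-0.6,-0.6,0,0,0,0,100],
  [-0.8,-0.8,0,0,0,0,100],
  [-1,-1,0,0,0,0,100],
])

```text
time: 2.48
ee_pos: [0.3692, 0.2892, 0.2228]
eef_rot: [0.229, 0.973, 0.0, 0.0]
ft_force: [1.4, -1.2, -0.7]
width: 0.0868
```

>>> play_rows([
  [-0.15,-0.12,0,0,0,0,100],
  [-0.34,-0.306,0,0,0,0,100],
  [-0.34,-0.306,0,0,0,0,100],
])

```text
time: 2.85
ee_pos: [0.4036, 0.2024, 0.2229]
eef_rot: [0.232, 0.973, 0.0, 0.0]
ft_force: [-0.6, 1.5, 0.7]
width: 0.0869
```

Run:
```python
from h import *
s=r.read_state();print(s["time"],s["ee_pos"],s["eef_rot"].round(3) if hasattr(s["eef_rot"],"round") else s["eef_rot"])
c=eyes.camera("wrist");print("cam",(-np.array(c["R"]).T@c["t"]).round(3),np.array(c["R"]).round(2))
for d in eyes.landmark_of(c,"cup_a"): print(round(d["p"],2),d["xy"],px2w(c,d["xy"],0).round(4))
print(fitcup([c],(.402,.205),0))
save(c,"w1",s=1.2)
```

```text
2.85 [0.40363809 0.20235507 0.22291903] [0.232 0.973 0.    0.   ]
cam [0.339 0.237 0.385] [[ 0.45  0.89  0.  ]
 [ 0.86 -0.44  0.27]
 [ 0.24 -0.12 -0.96]]
0.96 [275.2, 237.3] [0.5108 0.1893 0.    ]
0.78 [253.2, 168.4] [0.4048 0.2067 0.    ]
0.62 [373.7, 225.7] [0.5585 0.324  0.    ]
0.57 [244.0, 71.4] [0.2902 0.2517 0.    ]
(array([0.4025, 0.2069]), np.float64(0.927), 1)
```

View pics/w1.png

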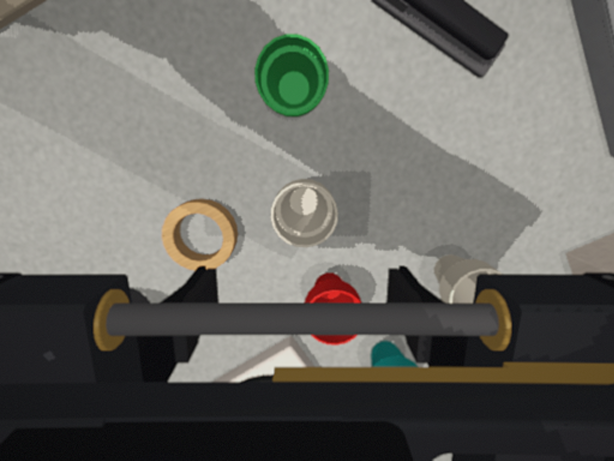

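Run:
```python
from h import *
c=eyes.camera("wrist");p=px2w(c,(253.3,176.7),.078);print(p);print(delta([.4027,.2065,.054]))
```

```text
[0.39790677 0.21304128 0.078     ]
[-5.000e-03 -1.000e-04  8.428e-01]
```

Run:
```python
from h import *
c=eyes.camera("wrist");print(r.read_state()["ee_pos"])
f=fitcup([c],(.402,.205),0);print(f);print(delta([*f[0],.054]))
```

```text
[0.40180416 0.20701354 0.22253932]
(array([0.4025, 0.2068]), np.float64(0.95), 1)
[-0.0034  0.0009  0.8424]
```

Consistent at (0.4025, 0.2068), so I'll descend and grip.

>>> play_rows([
  [-0.003,0,0.25,0,0,0,100],
  [-0.003,0,0.5,0,0,0,100],
  [-0.003,0,0.7,0,0,0,100],
  [-0.003,0,0.842,0,0,0,100],
  [-0.003,0,0.842,0,0,0,100],
], squeeze=12)

```text
time: 3.78
ee_pos: [0.4012, 0.2054, 0.0525]
eef_rot: [0.229, 0.973, -0.002, -0.001]
ft_force: [0.9, 0.4, 0.8]
width: 0.0869
```

>>> play_rows([
  [0,0,0,0,0,0,100],
  [0,0,0,0,0,0,40],
  [0,0,0,0,0,0,40],
  [0,0,0,0,0,0,40],
  [0,0,0,0,0,0,40],
])

```text
time: 4.4
ee_pos: [0.403, 0.2058, 0.0545]
eef_rot: [0.229, 0.973, 0.0, 0.0]
ft_force: [-0.3, -0.6, 2.5]
width: 0.0627
```

Gripped (62.7 mm). I'll lift and measure the base cup.

>>> play_rows([
  [0,0,-0.2,0,0,0,40],
  [0,0,-0.45,0,0,0,40],
  [0,0,-0.7,0,0,0,40],
  [0,0,-0.95,0,0,0,40],
  [0,0,-0.95,0,0,0,40],
])

```text
time: 5.03
ee_pos: [0.4043, 0.2066, 0.2478]
eef_rot: [0.229, 0.973, 0.003, 0.002]
ft_force: [0.2, 0.6, -1.1]
width: 0.0624
```

Run:
```python
from h import *
cs=[eyes.camera("top"),eyes.camera("side"),eyes.camera("wrist")]
s=r.read_state();print(s["ee_pos"],s["width"])
for c in cs:
    e=w2px(c,[.641,.04,.085])[0];print("exp",e.round(1))
    for d in eyes.landmark_of(c,"cup_base")[:6]: print(round(d["p"],2),np.round(d["xy"],1),px2w(c,d["xy"],.04).round(4))
    for d in eyes.regions_of(c,"cup_base")[:6]: print(" reg",round(d["p"],2),np.round(d["xy"],1),d["region"].sum())
    print(fitcup([c],(.641,.04),.04,"cup_base"))
print(fitcup(cs[:2],(.641,.04),.04,"cup_base"))
```

```text
[0.40229654 0.20536451 0.24307493] 0.06259273096683589
exp [240.4 145.4]
0.91 [191.7 156.6] [0.6161 0.1928 0.04  ]
0.73 [241.9 147.3] [0.644  0.0374 0.04  ]
0.72 [301.2 137.7] [ 0.6731 -0.1466  0.04  ]
 reg 0.86 [302.1 131.7] 370
 reg 0.64 [241.2 145.7] 320
 reg 0.55 [185. 152.] 365
 reg 0.31 [361.8 252. ] 1087
(array([0.6467, 0.0421]), np.float64(0.747), 1)
exp [277.9 188.5]
0.93 [325.7 237. ] [ 0.646  -0.1805  0.04  ]
0.9 [273.6 198.9] [0.6356 0.0525 0.04  ]
0.77 [245.3 186.9] [0.5976 0.1631 0.04  ]
 reg 0.74 [276.1 185.3] 455
 reg 0.66 [243.  175.9] 324
 reg 0.54 [327.8 225.3] 357
(array([0.646 , 0.0444]), np.float64(0.887), 1)
exp [220.5 378. ]
0.9 [315.4 286.2] [0.5975 0.215  0.04  ]
0.62 [365.6 223.3] [0.5375 0.3152 0.04  ]
 reg 0.85 [313.2 292.4] 362
None
(array([0.6456, 0.0436]), np.float64(0.816), 2)
```

>>> play_rows([
  [-0.2,-0.02,0,0,0,0,40],
  [-0.4,-0.045,0,0,0,0,40],
  [-0.6,-0.07,0,0,0,0,40],
  [-0.8,-0.09,0,0,0,0,40],
  [-1,-0.11,0,0,0,0,40],
])

```text
time: 6.35
ee_pos: [0.573, 0.0961, 0.2441]
eef_rot: [0.229, 0.973, 0.0, 0.0]
ft_force: [-0.3, 0.4, -1.0]
width: 0.0626
```

>>> play_rows([
  [-0.2,-0.02,0,0,0,0,40],
  [-0.4,-0.045,0,0,0,0,40],
  [-0.674,-0.075,0,0,0,0,40],
  [-0.674,-0.075,0,0,0,0,40],
  [-0.674,-0.075,0,0,0,0,40],
])

```text
time: 6.98
ee_pos: [0.6856, 0.0234, 0.2437]
eef_rot: [0.229, 0.973, -0.0, -0.0]
ft_force: [0.7, 0.6, -1.2]
width: 0.0624
```

Run:
```python
from h import *
eyes.camera("wrist");eyes.camera("wrist")
c=eyes.camera("wrist");s=r.read_state();print(s["time"],s["ee_pos"],s["width"])
for d in eyes.regions_of(c,"cup_base")[:4]: print(" reg",round(d["p"],2),np.round(d["xy"],1),d["region"].sum(), w2px(c,[.6455,.043,.085]))
print(fitcup([c],(.6455,.043),.04,"cup_base"))
save(c,"w2",s=1.2)
```

```text
7.125 [0.68537106 0.02426766 0.24475986] 0.06259198851825956
 reg 0.84 [244.5 141.8] 2925 [[248.81669723 140.82466102]]
 reg 0.8 [136.2 216. ] 1237 [[248.81669723 140.82466102]]
 reg 0.71 [382.4  50.9] 3514 [[248.81669723 140.82466102]]
(array([0.6447, 0.0414]), np.float64(0.928), 1)
```

View pics/w2.png

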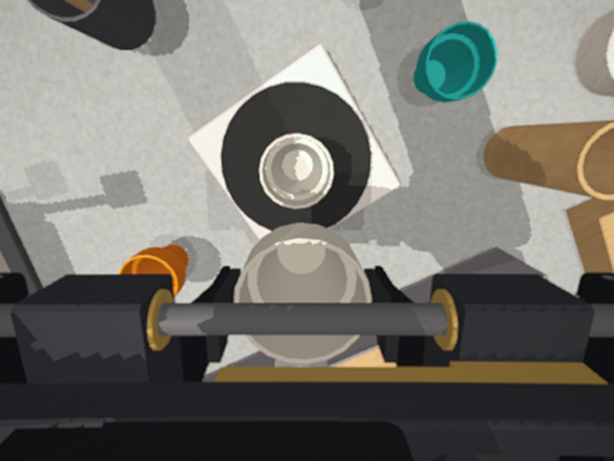

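The picture shows the base rim spanning about (259–334, 133–208) and the held cup's rim about (232–372, 222–362), both unobstructed. I'll work out the relative offset.

Run:
```python
from h import *
c=eyes.camera("wrist");s=r.read_state();e=s["ee_pos"]
b=px2w(c,(296.5/1.2,170.5/1.2),.118);h=px2w(c,(302/1.2,292/1.2),e[2]+.024)
f=fitcup([c],(.645,.042),.04,"cup_base");print(e,b,h,h-e,f)
R0=Rn.from_quat(s["eef_rot"]).inv()
print("rel",R0.apply(b-h)/.2,"fit",delta([*f[0],e[2]]), "held off tool",R0.apply(h-e))
```

```text
[0.68553696 0.02388546 0.24478793] [0.64344004 0.04219792 0.118     ] [0.67989115 0.02872477 0.26878793] [-0.00564581  0.00483931  0.024     ] (array([0.6441, 0.0414]), np.float64(0.942), 1)
rel [ 0.19345857 -0.02167493  0.75384627] fit [ 0.2252 -0.0133 -0.0006] held off tool [ 0.00720163  0.00184312 -0.0240007 ]
```

Run:
```python
from h import *
c=eyes.camera("wrist");s=r.read_state();e=s["ee_pos"];R=Rn.from_quat(s["eef_rot"])
a=np.linspace(0,2*np.pi,100)
for ox in (-.002,0,.003,.006,.009):
    P=np.c_[ox+.031*np.cos(a),.031*np.sin(a),0*a-.024]
    q=w2px(c,R.apply(P)+e)*1.2;print(ox,"held box",q.min(0).round(),q.max(0).round())
for ox in (0,):
    P=np.c_[.6441+.031*np.cos(a),.0414+.031*np.sin(a),0*a+.118]
    q=w2px(c,P)*1.2;print("base box",q.min(0).round(),q.max(0).round())
```

```text
-0.002 held box [229. 245.] [367. 370.]
0 held box [228. 240.] [367. 366.]
0.003 held box [228. 234.] [368. 361.]
0.006 held box [227. 227.] [368. 355.]
0.009 held box [227. 220.] [368. 350.]
base box [259. 133.] [333. 208.]
```

Run:
```python
from h import *
c=eyes.camera("wrist")
save(c,"w3",(180,95,330,315),2.7)
```

```text
(no output)
```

View pics/w3.png

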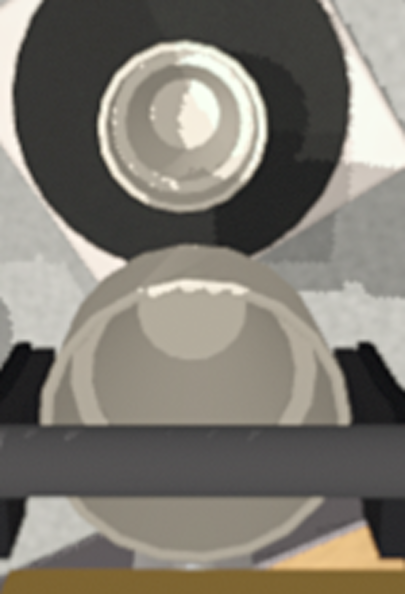

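Relative offset is x +0.218, y −0.02. I'll move over the base, then down.

>>> play_rows([
  [0.11,-0.01,0,0,0,0,40],
  [0.218,-0.02,0.05,0,0,0,40],
  [0.218,-0.02,0.25,0,0,0,40],
  [0.218,-0.02,0.28,0,0,0,40],
  [0.218,-0.02,0.3,0,0,0,40],
])

```text
time: 8.05
ee_pos: [0.6454, 0.0388, 0.1848]
eef_rot: [0.229, 0.973, 0.0, 0.0]
ft_force: [-0.1, -0.7, -0.8]
width: 0.0628
```

>>> play_rows([
  [0,0,0.08,0,0,0,40],
  [0,0,0.16,0,0,0,40],
  [0,0,0.22,0,0,0,40],
  [0,0,0.26,0,0,0,40],
  [0,0,0.27,0,0,0,40],
])

```text
time: 8.68
ee_pos: [0.6448, 0.0389, 0.1295]
eef_rot: [0.229, 0.973, -0.0, -0.0]
ft_force: [0.5, 0.4, -1.0]
width: 0.0624
```

>>> play_rows([
  [0,0,0.01,0,0,0,40],
  [0,0,0.02,0,0,0,40],
  [0,0,0.03,0,0,0,40],
  [0,0,0.035,0,0,0,40],
])

```text
time: 9.18
ee_pos: [0.6451, 0.039, 0.1231]
eef_rot: [0.229, 0.973, 0.0, 0.0]
ft_force: [-0.5, -0.3, -0.6]
width: 0.0626
```

>>> play_rows([
  [0,0,0.01,0,0,0,40],
  [0,0,0.02,0,0,0,40],
  [0,0,0.02,0,0,0,40],
])

```text
time: 9.55
ee_pos: [0.6465, 0.0387, 0.1217]
eef_rot: [0.229, 0.973, 0.001, 0.002]
ft_force: [-2.7, -0.7, 15.1]
width: 0.0627
```

Contact at z = 0.1217, close to the expected 0.1225. I'll ease off, open and lift.

>>> play_rows([
  [0,0,-0.015,0,0,0,40],
  [0,0,-0.015,0,0,0,100],
  [0,0,-0.015,0,0,0,100],
  [0,0,-0.015,0,0,0,100],
  [0,0,-0.1,0,0,0,100],
])

```text
time: 10.18
ee_pos: [0.6441, 0.039, 0.1384]
eef_rot: [0.229, 0.973, -0.001, -0.001]
ft_force: [-0.2, -0.1, 0.6]
width: 0.0856
```

>>> play_rows([
  [0,0,-0.2,0,0,0,100],
  [0.2,0,-0.4,0,0,0,100],
  [0.4,0.3,-0.5,0,0,0,100],
  [0.5,0.55,-0.5,0,0,0,100],
  [0.6,0.8,-0.5,0,0,0,100],
])

```text
time: 10.8
ee_pos: [0.6091, 0.2381, 0.2415]
eef_rot: [0.229, 0.973, 0.001, 0.001]
ft_force: [0.9, 0.4, 1.4]
width: 0.087
```

Run:
```python
from h import *
cs=[eyes.camera("side"),eyes.camera("top"),eyes.camera("wrist")]
s=r.read_state();print(s["time"],s["ee_pos"],s["width"],s["joint_positions"])
a=np.linspace(0,2*np.pi,60)
for c in cs[:2]: print(w2px(c,[.6445,.0405,.146]),w2px(c,[.6445,.0405,.04]))
c=cs[0];print(fitcup([cs[1]],(.554,.323),0),fitcup([cs[2]],(.554,.325),0))
print(delta([.555,.325,.2]))
a1=cs[0]["image"][140:240,230:330,::-1];a2=cs[1]["image"][95:195,190:290,::-1]
cv2.imwrite("pics/s1.png",cv2.resize(np.hstack([a1,a2]),None,fx=4,fy=4,interpolation=cv2.INTER_CUBIC))
```

```text
10.95 [0.60819124 0.24009597 0.23967071] 0.08703958589158126 [-0.69458683  0.39558529  0.34176274  1.36894283 -0.13265673  1.39890584
  0.75932003]
[[279.68039882 171.43542807]] [[278.01364222 199.81560517]]
[[239.35050611 140.03574653]] [[240.88593637 147.14342498]]
None (array([0.5548, 0.3236]), np.float64(0.927), 1)
[0.444  0.2805 0.1995]
```

View pics/s1.png

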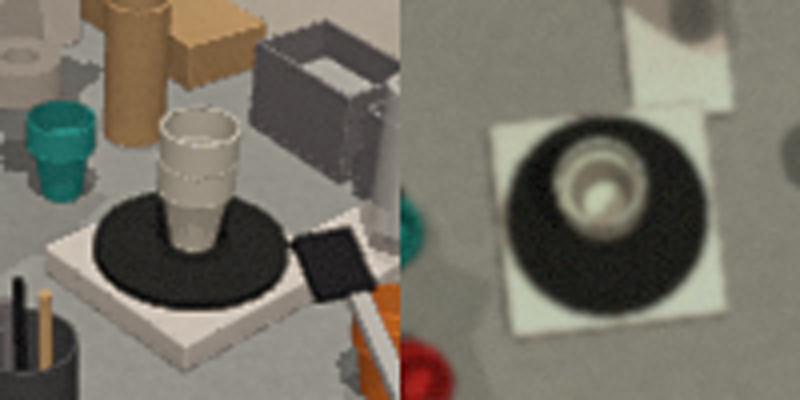

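The first cup is straight and seated: the collars are flush in the side view, about (200,170) in the crop. Next is cup_b.

>>> play_rows([
  [0.22,0.14,0,0,0,0,100],
  [0.443,0.275,0.05,0,0,0,100],
  [0.443,0.275,0.2,0,0,0,100],
  [0.443,0.275,0.2,0,0,0,100],
])

```text
time: 11.55
ee_pos: [0.5539, 0.3224, 0.1979]
eef_rot: [0.23, 0.973, -0.001, -0.001]
ft_force: [-0.2, -1.6, 0.6]
width: 0.0873
```

Run:
```python
from h import *
eyes.camera("wrist");c=eyes.camera("wrist");f=fitcup([c],(.555,.324),0);s=r.read_state();print(s["ee_pos"],f,delta([*f[0],.054]))
```

```text
[0.55581274 0.32291149 0.20092616] (array([0.5548, 0.3243]), np.float64(0.947), 1) [0.0087 0.0029 0.7346]
```

>>> play_rows([
  [0.006,0,0.2,0,0,0,100],
  [0.006,0,0.4,0,0,0,100],
  [0.006,0,0.6,0,0,0,100],
  [0.006,0,0.732,0,0,0,100],
  [0.006,0,0.732,0,0,0,100],
])

```text
time: 12.32
ee_pos: [0.5533, 0.3237, 0.0521]
eef_rot: [0.23, 0.973, -0.001, -0.001]
ft_force: [-0.4, 0.3, -0.0]
width: 0.0867
```

>>> play_rows([
  [0,0,0,0,0,0,100],
  [0,0,0,0,0,0,40],
  [0,0,0,0,0,0,40],
  [0,0,0,0,0,0,40],
  [0,0,0,0,0,0,40],
])

```text
time: 12.95
ee_pos: [0.5534, 0.3251, 0.0531]
eef_rot: [0.229, 0.973, 0.0, 0.0]
ft_force: [-0.6, -1.1, 1.1]
width: 0.0617
```

>>> play_rows([
  [0,0,-0.2,0,0,0,40],
  [0,0,-0.5,0,0,0,40],
  [0,0,-0.8,0,0,0,40],
  [0,0,-1,0,0,0,40],
  [0,0,-1,0,0,0,40],
])

```text
time: 13.58
ee_pos: [0.5546, 0.3256, 0.2566]
eef_rot: [0.229, 0.973, 0.002, 0.002]
ft_force: [-0.0, 0.2, -1.7]
width: 0.0617
```

Run:
```python
from h import *
eyes.camera("top");s=r.read_state();print(s["ee_pos"],s["width"],delta([.6845,.0195,.272]))
```

```text
[0.55370816 0.32522772 0.25387314] 0.0616766993310459 [-1.2677 -1.0757 -0.0917]
```

>>> play_rows([
  [-0.2,-0.17,-0.05,0,0,0,40],
  [-0.4,-0.34,-0.09,0,0,0,40],
  [-0.6,-0.51,-0.09,0,0,0,40],
  [-0.8,-0.68,-0.09,0,0,0,40],
  [-1,-0.85,-0.09,0,0,0,40],
])

```text
time: 14.25
ee_pos: [0.6562, 0.082, 0.2688]
eef_rot: [0.229, 0.973, -0.001, -0.001]
ft_force: [-0.0, -0.4, -1.5]
width: 0.062
```

>>> play_rows([
  [-0.14,-0.12,0,0,0,0,40],
  [-0.268,-0.226,0,0,0,0,40],
  [-0.268,-0.226,0,0,0,0,40],
  [-0.268,-0.226,0,0,0,0,40],
])

```text
time: 14.75
ee_pos: [0.6836, 0.02, 0.2692]
eef_rot: [0.229, 0.973, -0.0, -0.001]
ft_force: [0.1, 1.0, -1.8]
width: 0.062
```

Run:
```python
from h import *
eyes.camera("wrist");eyes.camera("wrist")
c=eyes.camera("wrist");s=r.read_state();e=s["ee_pos"];print(s["time"],e,s["width"],delta([.6447,.039,.2725]))
print(w2px(c,[.6447,.039,.146]))
R=Rn.from_quat(s["eef_rot"]);a=np.linspace(0,2*np.pi,100)
P=np.c_[.031*np.cos(a),.031*np.sin(a),0*a-.024]
for n,Q in (("held",R.apply(P)+e),("stack",np.c_[.6447+.031*np.cos(a),.039+.031*np.sin(a),0*a+.146])):
    q=((w2px(c,Q)-[180,85])*2.5);print(n,q.min(0).round(),q.max(0).round())
save(c,"w4",(180,85,330,315),2.5)
```

```text
14.9 [0.68379066 0.02067463 0.27025857] 0.061927502910898685 [ 0.2158 -0.0049 -0.011 ]
[[248.64281037 145.27221276]]
held [ 26. 289.] [316. 552.]
stack [94. 70.] [250. 227.]
```

View pics/w4.png

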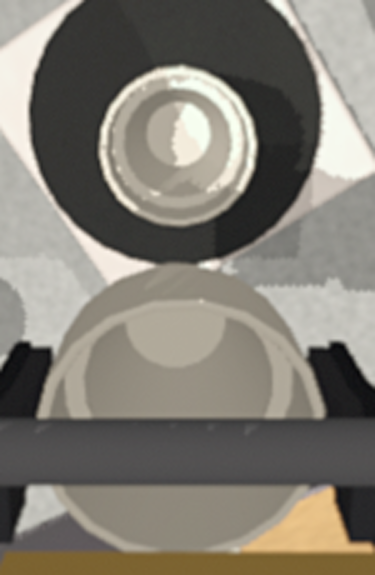

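Relative offset to the stack is x +0.22, y −0.004. Inserting the second cup.

>>> play_rows([
  [0.11,-0.002,0,0,0,0,40],
  [0.22,-0.004,0.05,0,0,0,40],
  [0.22,-0.004,0.2,0,0,0,40],
  [0.22,-0.004,0.27,0,0,0,40],
  [0.22,-0.004,0.3,0,0,0,40],
])

```text
time: 15.52
ee_pos: [0.6442, 0.0384, 0.2101]
eef_rot: [0.229, 0.973, -0.0, -0.0]
ft_force: [0.6, 0.3, 0.1]
width: 0.0616
```

>>> play_rows([
  [0,0,0.08,0,0,0,40],
  [0,0,0.16,0,0,0,40],
  [0,0,0.22,0,0,0,40],
  [0,0,0.26,0,0,0,40],
  [0,0,0.28,0,0,0,40],
])

```text
time: 16.15
ee_pos: [0.6444, 0.0382, 0.1543]
eef_rot: [0.229, 0.973, 0.0, -0.0]
ft_force: [0.4, 0.2, 0.0]
width: 0.0617
```

>>> play_rows([
  [0,0,0.01,0,0,0,40],
  [0,0,0.02,0,0,0,40],
  [0,0,0.025,0,0,0,40],
])

```text
time: 16.52
ee_pos: [0.6446, 0.0383, 0.15]
eef_rot: [0.229, 0.973, 0.0, 0.0]
ft_force: [0.2, 1.4, 2.7]
width: 0.062
```

>>> play_rows([
  [0,0,0.008,0,0,0,40],
  [0,0,0.014,0,0,0,40],
  [0,0,0.014,0,0,0,40],
])

```text
time: 16.9
ee_pos: [0.6454, 0.0391, 0.1484]
eef_rot: [0.229, 0.973, 0.001, 0.001]
ft_force: [-0.6, 2.2, 6.7]
width: 0.0616
```

>>> play_rows([
  [0,0,0.008,0,0,0,40],
  [0,0,0.012,0,0,0,40],
  [0,0,0.012,0,0,0,40],
])

```text
time: 17.27
ee_pos: [0.6462, 0.0384, 0.1476]
eef_rot: [0.229, 0.973, 0.001, 0.002]
ft_force: [-1.9, 1.0, 14.9]
width: 0.0612
```

>>> play_rows([
  [0,0,-0.018,0,0,0,40],
  [0,0,-0.018,0,0,0,100],
  [0,0,-0.018,0,0,0,100],
  [0,0,-0.018,0,0,0,100],
  [0,0,-0.1,0,0,0,100],
])

```text
time: 17.9
ee_pos: [0.6435, 0.0382, 0.1638]
eef_rot: [0.229, 0.973, -0.001, -0.001]
ft_force: [-0.4, 0.0, 0.7]
width: 0.0858
```

>>> play_rows([
  [0,0,-0.2,0,0,0,100],
  [0,0,-0.45,0,0,0,100],
  [0.25,-0.2,-0.6,0,0,0,50],
  [0.5,-0.35,-0.6,0,0,0,0],
  [0.7,-0.5,-0.6,0,0,0,0],
])

```text
time: 18.52
ee_pos: [0.473, 0.0107, 0.286]
eef_rot: [0.229, 0.973, 0.001, 0.001]
ft_force: [-0.7, 0.1, 1.5]
width: 0.0648
```

Run:
```python
from h import *
eyes.camera("top");cs=[eyes.camera("side"),eyes.camera("top"),eyes.camera("wrist")]
s=r.read_state();print(s["time"],s["ee_pos"],s["width"],np.round(s["joint_positions"],3))
# control pose: landmarks + mask fit
def boxpts(x,y,w):
    P=[[sx*.05,sy*.055,z] for sx in(-1,1) for sy in(-1,1) for z in(.012,.2)]
    F=[[sx*.075,sy*.075,z] for sx in(-1,1) for sy in(-1,1) for z in(0,.012)]
    T=lambda A:np.array(A)@np.array([[np.cos(w),np.sin(w),0],[-np.sin(w),np.cos(w),0],[0,0,1]])+[x,y,0]
    return T(P),T(F),T([[-.07,.1421,.219]])
for c in cs[:2]:
    for l in ("control","dial_pad"):
        for d in eyes.landmark_of(c,l)[:2]: print(l,round(d["p"],2),np.round(d["xy"],1),px2w(c,d["xy"],0 if l=="control" else .219).round(4))
V=[]
for c in cs[:2]:
    d=eyes.regions_of(c,"control");print([(round(k["p"],2),np.round(k["xy"]),k["region"].sum()) for k in d[:2]])
    k=[k for k in d if np.hypot(*(np.array(k["xy"])-w2px(c,[.575,-.377,.12])[0]))<35]
    if k: V.append((c,k[0]["region"].astype(float)))
def cost(p):
    s=0
    for c,m in V:
        M=np.zeros(m.shape,np.uint8)
        for Q in boxpts(*p)[:2]: cv2.fillConvexPoly(M,cv2.convexHull((w2px(c,Q)*16).astype(np.int32)),255,cv2.LINE_AA,4)
        M=M/255.;s+=np.minimum(M,m).sum()/np.maximum(M,m).sum()
    return -s/len(V)
best=min((minimize(cost,[.575,-.377,w],method="Nelder-Mead",options=dict(initial_simplex=[[.575,-.377,w],[.59,-.377,w],[.575,-.36,w],[.575,-.377,w+.15]])) for w in (-.1,-.25,-.4)),key=lambda o:o.fun)
print(best.x,best.fun,"pad",boxpts(*best.x)[2])
a1=cs[0]["image"][120:240,215:345,::-1];a2=cs[1]["image"][110:230,290:420,::-1].copy()
cv2.imwrite("pics/s2.png",cv2.resize(np.hstack([a1,a2]),None,fx=3,fy=3,interpolation=cv2.INTER_CUBIC))
```

```text
18.725 [0.47435937 0.01104729 0.28616333] 0.04896660340030911 [-0.554 -0.058  0.421  1.762  0.022  1.43   0.971]
control 0.94 [359.9 303.6] [ 0.5802 -0.3774  0.    ]
dial_pad 0.9 [313.9 203.9] [ 0.5406 -0.2213  0.219 ]
control 0.89 [369.5 171.5] [ 0.5715 -0.3675  0.    ]
dial_pad 0.6 [336.7 170.9] [ 0.5451 -0.2188  0.219 ]
[(0.83, array([363., 275.]), np.int64(7735))]
[(0.55, array([378., 167.]), np.int64(3359)), (0.3, array([361., 248.]), np.int64(1169))]
[ 0.56962514 -0.37732962 -0.23661833] -0.8836204569396442 pad [[ 0.53488619 -0.2227799   0.219     ]]
```

View pics/s2.png

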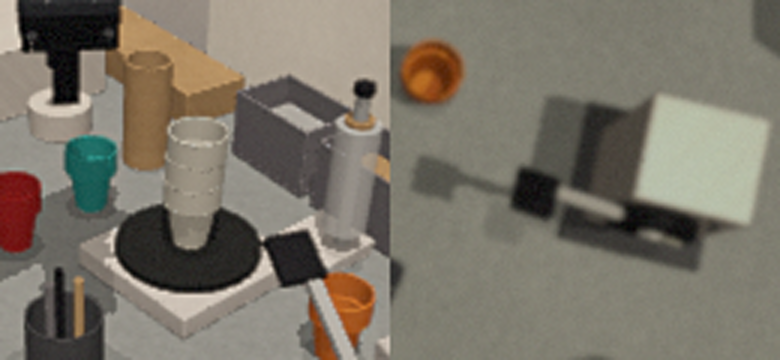

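The three cups are stacked straight, with even collar bands in the side view. Next is the dial: the pad is around (0.540, −0.222, 0.219) with box yaw about −0.237. I'll move above it with the jaws shut and aligned with the box's x axis.

>>> play_rows([
  [-0.16,-0.18,0,0,0,0.11,0],
  [-0.32,-0.36,0,0,0,0.22,0],
  [-0.48,-0.54,0,0,0,0.33,0],
  [-0.65,-0.72,0,0,0,0.44,0],
  [-0.81,-0.9,0,0,0,0.55,0],
])

```text
time: 19.65
ee_pos: [0.5398, -0.2238, 0.2842]
eef_rot: [0.618, 0.786, -0.0, 0.0]
ft_force: [0.8, 0.3, 0.0]
width: 0.0008
```

>>> play_rows([
  [0,0,0,0,0,0.11,0],
  [0,0,0,0,0,0.22,0],
  [0,0,0,0,0,0.305,0],
  [0,0,0,0,0,0.305,0],
])

```text
time: 20.15
ee_pos: [0.5394, -0.2222, 0.2841]
eef_rot: [0.785, 0.62, -0.001, -0.0]
ft_force: [0.0, -1.0, 0.3]
width: 0.0003
```

```bash
cat >> h.py <<'E'
def padtrack(pad0,w,ts):
    yb=np.array([-np.sin(w),np.cos(w)]);th=.45-np.array(ts)
    y=20+140*np.cos(th)-9*np.sin(th);z=150+140*np.sin(th)+9*np.cos(th)
    return np.c_[np.array(pad0)+(y-142.1)[:,None]/1000*yb,z/1000]
E
python3 - <<'E'
from h import *
eyes.camera("wrist");c=eyes.camera("wrist");s=r.read_state();print(s["time"],s["ee_pos"],s["width"],Rn.from_quat(s["eef_rot"]).as_matrix().round(3).tolist(),np.round(s["joint_positions"],2))
for d in eyes.landmark_of(c,"dial_pad")[:3]: print(round(d["p"],2),np.round(d["xy"],1),px2w(c,d["xy"],.219).round(4))
for d in eyes.regions_of(c,"dial_pad")[:3]: print("reg",round(d["p"],2),np.round(d["xy"],1),d["region"].sum())
for d in eyes.landmark_of(c,"control")[:2]: print("ctl",round(d["p"],2),np.round(d["xy"],1),px2w(c,d["xy"],0).round(4))
print(w2px(c,[.54,-.222,.219]))
save(c,"w5",s=1.2)
E
```

```text
20.25 [ 0.5392995  -0.22218059  0.28425581] 0.00020433706574017352 [[0.23, 0.973, -0.001], [0.973, -0.23, -0.0], [-0.0, -0.0, -1.0]] [-0.32  0.25  0.77  1.51 -0.17  1.45  0.23]
0.8 [247.6 210.5] [ 0.5362 -0.2248  0.219 ]
reg 0.95 [248.7 202.7] 1990
[[251.23915385 206.47641084]]
```

View pics/w5.png

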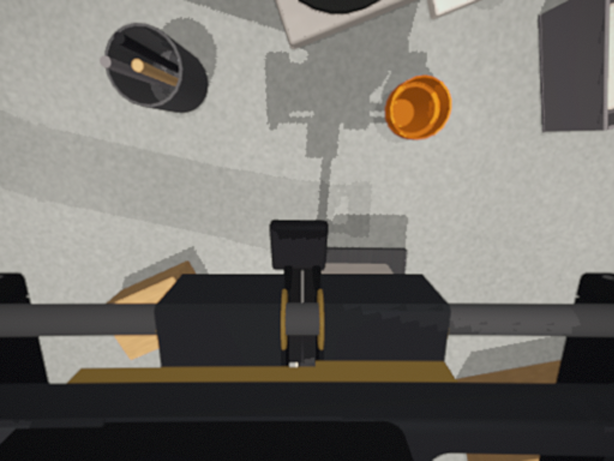

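Run:
```python
from h import *
ts=[0,.15,.3,.45,.6,.75,.85,.93]
T=padtrack([.538,-.223],-.237,ts)
for t,X in zip(ts,T): print(t,X.round(4),delta(X))
c=eyes.camera("wrist")
th=.45
for dy in(-.022,.022):
  for dx in(-.02,.02):
    v=np.array([dx,dy*np.cos(th),dy*np.sin(th)]);w=-.237
    P=[.538+v[0]*np.cos(w)-v[1]*np.sin(w),-.223+v[0]*np.sin(w)+v[1]*np.cos(w),.219+v[2]];print((w2px(c,P)*1.2).round())
```

```text
0 [ 0.538 -0.223  0.219] [-0.0048 -0.0047  0.3273]
0.15 [ 0.5401 -0.2143  0.2   ] [ 0.0399 -0.0045  0.4224]
0.3 [ 0.5415 -0.2084  0.1798] [ 0.0699 -0.0044  0.5232]
0.45 [ 0.5422 -0.2056  0.159 ] [ 0.0845 -0.0043  0.6273]
0.6 [ 0.5421 -0.2058  0.138 ] [ 0.0833 -0.0043  0.7324]
0.75 [ 0.5414 -0.2091  0.1172] [ 0.0665 -0.0044  0.8362]
0.85 [ 0.5404 -0.2129  0.1038] [ 0.0467 -0.0044  0.9034]
0.93 [ 0.5395 -0.2169  0.0933] [ 0.0262 -0.0045  0.9556]
[[272. 271.]]
[[326. 271.]]
[[269. 225.]]
[[330. 226.]]
```

The pad model matches the picture: predicted (270–328, 225–271), seen about (270–328, 221–268). Pressing along the arc.

>>> play_rows([
  [-0.005,-0.004,0.15,0,0,0,0],
  [-0.005,-0.004,0.28,0,0,0,0],
  [0.01,-0.004,0.34,0,0,0,0],
  [0.04,-0.004,0.4,0,0,0,0],
  [0.055,-0.004,0.46,0,0,0,0],
], squeeze=20)

```text
time: 21.08
ee_pos: [0.5411, -0.2112, 0.1932]
eef_rot: [0.785, 0.62, 0.0, 0.0]
ft_force: [-2.4, 2.7, 5.5]
width: 0.0007
```

>>> play_rows([
  [0.015,0,0.06,0,0,0,0],
  [0.025,0,0.12,0,0,0,0],
  [0.03,0,0.17,0,0,0,0],
  [0.03,0,0.22,0,0,0,0],
  [0.028,0,0.27,0,0,0,0],
])

```text
time: 21.7
ee_pos: [0.5426, -0.2056, 0.1393]
eef_rot: [0.785, 0.62, 0.001, 0.0]
ft_force: [-2.0, 2.0, 7.9]
width: 0.0008
```

>>> play_rows([
  [-0.005,0,0.04,0,0,0,0],
  [-0.012,0,0.08,0,0,0,0],
  [-0.02,0,0.12,0,0,0,0],
  [-0.028,0,0.15,0,0,0,0],
  [-0.036,0,0.175,0,0,0,0],
])

```text
time: 22.32
ee_pos: [0.541, -0.213, 0.1045]
eef_rot: [0.785, 0.62, 0.0, 0.0]
ft_force: [-3.1, 0.5, 9.5]
width: 0.0006
```

>>> play_rows([
  [-0.004,0,0.01,0,0,0,0],
  [-0.008,0,0.02,0,0,0,0],
  [-0.008,0,0.02,0,0,0,0],
])

```text
time: 22.7
ee_pos: [0.5406, -0.2144, 0.1006]
eef_rot: [0.785, 0.62, 0.0, 0.0]
ft_force: [-3.2, 1.6, 8.8]
width: 0.0005
```

```bash
cat > chk.py <<'E'
from h import *
import sys
c2=eyes.camera("top");c=eyes.camera("side");s=r.read_state();print(s["time"],s["ee_pos"],s["ft_force"],s["width"])
for k in (c,c2):
    print([(round(d["p"],2),np.round(d["xy"],1)) for d in eyes.landmark_of(k,"dial_pad")[:2]])
    for t in (.8,.9,1.): print(t,w2px(k,padtrack([.538,-.223],-.237,[t])[0])[0].round(1))
save(c,sys.argv[1],(250,150,450,350),3)
# predicted lever centreline points in the crop, for several t
w=-.237;o=np.array([.538,-.223])-np.array([[np.cos(w),-np.sin(w)],[np.sin(w),np.cos(w)]])@[-.07,.1421]
for t in (.6,.7,.8,.9,1.):
    q=[]
    for rr in (0,.05,.1,.162):
        th=.45-t;b=[-.07,.02+rr*np.cos(th),.15+rr*np.sin(th)]
        q.append([o[0]+b[0]*np.cos(w)-b[1]*np.sin(w),o[1]+b[0]*np.sin(w)+b[1]*np.cos(w),b[2]])
    print(t,((w2px(c,q)-[250,150])*3).round().tolist())
E
python3 chk.py s3
```

```text
22.8 [ 0.54059349 -0.21438622  0.10069334] [-3.39675828  1.46788089  8.37868654] -6.539101022353072e-05
[(0.72, array([306. , 241.2])), (0.65, array([262.9, 174.4]))]
0.8 [306.8 237.1]
0.9 [307.1 242.2]
1.0 [307.7 247.5]
[(0.53, array([124.4, 261.1]))]
0.8 [326.7 177.3]
0.9 [327.5 178.1]
1.0 [328.7 179.1]
0.6 [[261.0, 334.0], [226.0, 298.0], [194.0, 265.0], [158.0, 229.0]]
0.7 [[261.0, 334.0], [226.0, 303.0], [194.0, 276.0], [158.0, 246.0]]
0.8 [[261.0, 334.0], [226.0, 309.0], [194.0, 287.0], [159.0, 263.0]]
0.9 [[261.0, 334.0], [226.0, 315.0], [195.0, 299.0], [161.0, 281.0]]
1.0 [[261.0, 334.0], [227.0, 322.0], [197.0, 311.0], [164.0, 299.0]]
```

View pics/s3.png

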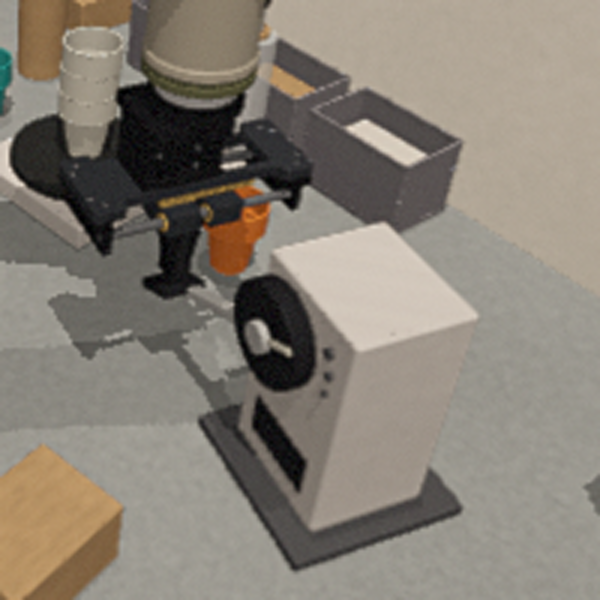

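>>> play_rows([
  [-0.003,0,0.008,0,0,0,0],
  [-0.006,0,0.016,0,0,0,0],
  [-0.006,0,0.016,0,0,0,0],
])

```text
time: 23.28
ee_pos: [0.5403, -0.2156, 0.0975]
eef_rot: [0.785, 0.62, 0.0, 0.0]
ft_force: [-3.0, 1.6, 9.8]
width: 0.0005
```

>>> play_rows([
  [-0.003,0,0.01,0,0,0,0],
  [-0.003,0,0.01,0,0,0,0],
])

```text
time: 23.52
ee_pos: [0.5402, -0.2164, 0.0956]
eef_rot: [0.785, 0.62, 0.0, 0.0]
ft_force: [-3.5, 1.4, 10.0]
width: 0.0004
```

```bash
python3 chk.py s4 | head -6
```

```text
23.625 [ 0.54016506 -0.21635367  0.09561741] [-3.12895387  1.64415008  9.87637342] 0.0005129929669587246
[(0.9, array([306.8, 244.7])), (0.45, array([358.2, 306. ]))]
0.8 [306.8 237.1]
0.9 [307.1 242.2]
1.0 [307.7 247.5]
[]
```

View pics/s4.png

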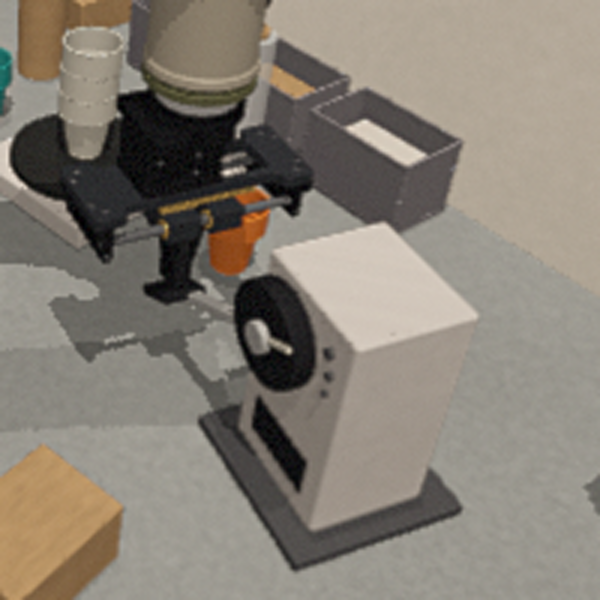

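The stack at (92,90) in the crop is intact. The pad at (175,287) is pressed to t ≈ 0.95 with a steady 10 N and no end-stop spike. Handing in while holding.

Run:
```python
from h import *
s=r.read_state();print(s["time"],s["ee_pos"],s["ft_force"]);print(job.close_job())
```

```text
23.725 [ 0.54017682 -0.21633915  0.09564862] [-4.32359922  0.78498165  9.42497576]
the job is handed in; nothing more can be done
None
```

Both loose white cups are nested in the turntable cup, and I handed the job in at 23.7 s with the dial lever still held down in its third notch. No verdict came back.

- **Stack:** Each cup was pushed down until it met about 15 N. The first stopped within about 1 mm of its expected seated height, the second about 2 mm below it, so both read as fully seated. The last side view shows one straight stack with even collar bands. The coloured look-alike cups and the other bystanders were not touched.
- **Dial:** The gripper height and the camera both put the lever at about t = 0.95, past the notch at 0.9 and short of the stop at 1.0. The hold force was steady at about 9.4 to 10 N, with no spike from the end stop.
- **Disagreements:** In the last check, the top camera could not see the pad because the gripper hid it. The dial angle therefore rests on the side view and the arm's position, and is good to roughly ±0.05. The wrist camera also disagreed with the arm by about 2 mm sideways, so I lined up the cups by their position relative to each other.

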